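# Refill the macadamia dish and slide the nut case shut

## Task

Take the scoop of macadamias off its board, bring its spout down close over the shallow dish in the open bay of the nut case before you tip it, and tip all four nuts into the dish. Put the scoop back on the middle of its board, standing level, and then push the sliding hatch along its rails until it is fully shut against the end frame. Leave the other things on the counter where they are.

Things in the scene. Friction and masses are not known exactly. Their poses are not given: they have to be found in the camera images.
- case: low bamboo nut case fixed to the counter, 200 mm (x) by 380 mm (y), rails and -y end frame 52 mm high; origin at the centre of its underside, z up; floor 6 mm thick. Its -y half is an open-topped bay (inside 184 mm in x, y -182 to +8 mm) with the dish in it; the +y half is roofed. A flat hatch slides along y in rails on top
- door (a joint): how far the hatch is open, in m: 0 shut (its edge home against the -y end frame), growing as it slides towards the case's +y; 0.175 fully open. It starts 0.150 to 0.175 open. It stays where it is left, and takes about 3 N to slide
- door_ridge (a point): middle of the straight steel ridge on the hatch, by which it is pushed: a bar 70 mm long (along the case's x), 12 mm thick (y), 26 mm high, standing on the hatch's top face, which is 47.5 mm above the counter; the point is 60.5 mm above the counter; axes as the case's. When shut it is at y = -87 mm in the case's frame
- dish: shallow round white ceramic dish, 130 mm across the rim, 116 mm across the foot, 25 mm high, walls and floor 4 mm thick, 300 g, standing loose on the floor of the open bay (underside 6 mm above the counter); origin at the centre of its underside
- board: wooden board fixed to the counter, 260 mm (its x) by 150 mm (its y), 12 mm thick, the scoop's place; origin at the centre of its underside (top 12 mm higher)
- scoop_grip (a point): centre of the handle of the steel scoop (160 g, 185 mm long in all). Axes: x from handle to spout, y to its left, z up when level. The handle is a straight black bar along x, 85 mm long, 14 mm wide (y), 24 mm high, its middle 32 mm above the scoop's underside (44 mm above the counter at the start). The trough begins 42 mm ahead of this point
- scoop_spout (a point): middle of the open spout's lip, 145 mm ahead (x) of scoop_grip and 18 mm below it; axes as the scoop's. The trough is 64 mm wide, 100 mm long, side walls 36 mm high; its floor is flat, but the last 30 mm ramp up at 22 degrees to this lip, so nuts stay in until it is tipped spout-down by more than that; all have rolled out by about 44 degrees
- scoop_mid (a point): point at the middle of the scoop's length and height: 52 mm ahead (x) of scoop_grip, 14 mm below it, 18 mm above the scoop's underside; axes as the scoop's
- nut0_center (a point): one of four alike brown macadamia nuts in the shell, balls 25 mm across, 11 g, lying loose in the scoop at the start; the point is the ball's centre; its axes mean nothing
- nut1_center (a point): one of four alike brown macadamia nuts in the shell, balls 25 mm across, 11 g, lying loose in the scoop at the start; the point is the ball's centre; its axes mean nothing
- nut2_center (a point): one of four alike brown macadamia nuts in the shell, balls 25 mm across, 11 g, lying loose in the scoop at the start; the point is the ball's centre; its axes mean nothing
- nut3_center (a point): one of four alike brown macadamia nuts in the shell, balls 25 mm across, 11 g, lying loose in the scoop at the start; the point is the ball's centre; its axes mean nothing
- marker_a_mid (a point): bystander: silver marker lying on the counter, 136 mm long (x), 13 mm thick; its middle
- marker_b_mid (a point): bystander: silver marker lying on the counter, 136 mm long (x), 13 mm thick; its middle
- highlighter_mid (a point): bystander: highlighter lying on the counter, 120 mm long (x), 16 mm thick; its middle
- jar_mid (a point): bystander: clear glass jar with steel twist cap, 72 mm across, 103 mm high; the point is on its axis 50 mm up
- tape_gun_mid (a point): bystander: chrome tape gun with a roll, about 240 mm long (x), 60 mm wide, 92 mm high; the point is under the roll's middle, 40 mm up
- mug_mid (a point): bystander: mug 80 mm across, 95 mm high, handle at +y; the point is on its axis, 48 mm up

How it is judged (in metres and radians):
On the way, in this order (a step that is already met when the one before it is completed fails the run):
1. the spout is brought down close over the dish (lip within 50 mm sideways of the dish's centre, less than 85 mm above its underside) with all four nuts still in the scoop (horizontal distance between scoop_spout and dish below 0.05 m and z of scoop_spout in the frame of dish below 0.085 m and x of nut0_center in the frame of scoop_grip between 0.04 and 0.15 m and z of nut0_center in the frame of scoop_grip between -0.03 and 0.03 m and y of nut0_center in the frame of scoop_grip between -0.032 and 0.032 m and x of nut1_center in the frame of scoop_grip between 0.04 and 0.15 m and z of nut1_center in the frame of scoop_grip between -0.03 and 0.03 m and y of nut1_center in the frame of scoop_grip between -0.032 and 0.032 m and x of nut2_center in the frame of scoop_grip between 0.04 and 0.15 m and z of nut2_center in the frame of scoop_grip between -0.03 and 0.03 m and y of nut2_center in the frame of scoop_grip between -0.032 and 0.032 m and x of nut3_center in the frame of scoop_grip between 0.04 and 0.15 m and z of nut3_center in the frame of scoop_grip between -0.03 and 0.03 m and y of nut3_center in the frame of scoop_grip between -0.032 and 0.032 m), for 0.2 s.
2. all four nuts lie in the dish (horizontal distance between each of nut0_center, nut1_center, nut2_center, nut3_center and dish below 0.056 m and z of nut0_center in the frame of dish between 0.005 and 0.035 m and z of nut1_center in the frame of dish between 0.005 and 0.035 m and z of nut2_center in the frame of dish between 0.005 and 0.035 m and z of nut3_center in the frame of dish between 0.005 and 0.035 m), for 0.2 s.
3. the scoop stands level on its board, let go (x of scoop_mid in the frame of board between -0.06 and 0.06 m and y of scoop_mid in the frame of board between -0.045 and 0.045 m and z of scoop_mid in the frame of board below 0.037 m and angle between scoop_mid's own z axis and vertical below 0.08 rad and contact force between scoop and the fingers below 0.1 N), for 0.2 s.
4. the hatch is fully shut (value of joint door below 0.005 m), for 0.2 s.
At the end, for the whole second after the job is handed in: All four nuts lie in the dish, the dish on the floor of the bay; the scoop stands level (4.5 degrees) on its board, its middle within 60 mm along and 45 mm across of the board's centre; the hatch is shut to within 5 mm; all is let go (all of step 2 and x of scoop_mid in the frame of board between -0.06 and 0.06 m and y of scoop_mid in the frame of board between -0.045 and 0.045 m and z of scoop_mid in the frame of board below 0.037 m and angle between scoop_mid's own z axis and vertical below 0.08 rad and value of joint door below 0.005 m and z of dish in the frame of case below 0.012 m); the robot touches nothing.
It fails at once if a bystander (marker, highlighter, jar, tape gun or mug) is shifted by more than 30 mm (distance of any of marker_a_mid, marker_b_mid, highlighter_mid, jar_mid, tape_gun_mid, mug_mid from where it was at the start of the episode above 0.03 m).
It also fails if it takes over 69 s, if anything falls off the work surface, if the arm or the gripper's body presses on something with over 40 N, if the wrist force passes 120 N, or if a joint passes its speed limit or range.

## Robot

A 7-joint arm with a two-finger parallel gripper is mounted at the origin on the work surface. World frame = base frame: x ahead of the robot, y to its left, z up, the work surface at z = 0. Lengths are in m, angles in degrees, forces in N, time in s.
With the tool pointing down it reaches from about 0.425 to 0.875 m from the base axis. Payload 4.7 kg.
Tool frame: the origin (TCP) lies midway between the tips of the shut fingers; the grasp point (between the pads) lies 19 mm behind it (env.grip_depth is the distance from the TCP to the grasp point, in m); z points along the fingers, y is the line along which they close (so a half turn about z gives the same grasp; the last joint's range is limited). The gripper opens to 87 mm and grips with 3 to 60 N. Pads are 19 mm wide; open, the fingers measure 117 mm over their backs; the gripper's body (75 mm by 190 mm) begins 51 mm behind the grasp point.
Start: joints at [-68.692, 18.392, -4.016, 83.108, 1.295, 78.541, -3.26], TCP at [0.228, 0.609, 0.194] pointing down, gripper open.
Joint ranges: [-163.93, 163.93], [-17.29, 119.83], [-79.2, 71.16], [3.27, 140.29], [-89.18, 269.18], [5.43, 117.66], [-154.24, 154.24]. Speed limits (degrees/s): [147.25, 147.25, 180, 180, 180, 180, 180].

## Interface

Orientations are given as [roll, pitch, yaw] about the fixed x, y, z axes, in that order (R = Rz(yaw) Ry(pitch) Rx(roll)).
In Python, from cell import get_obs, optics, env, nets gives the robot as it stands.
- The arm moves only by the shell command python3 -m creep 'ROWS' [FORCE]. ROWS is JSON, a list of rows, each an object of numbers: "wx", "wy", "wz": the turn, a rotation vector about the tool's x, y, z in degrees; "tx", "ty", "tz": the shift along the tool's x, y, z in mm; "gripper": the opening, from -1 (shut) to 1 (fully open). A call has 1 to 5 rows; each row is the pose to reach, as a shift and turn from the pose commanded when the call began, along the tool's axes at that moment; what a row does not reach only later rows make up. A row lasts 1/12 s, in which the tool goes at most 41.7 mm and 7.16 degrees, less where a joint would pass 70% of its speed; a pose out of reach is approached as far as the arm can. A call with a gripper value outside its range is refused whole. The fingers move at their own pace and stop on an object; FORCE is the grip in N (left out, the last holds). Time passes only in rows, so rows that repeat a pose let the fingers close. It gives the time, the measured TCP pose, the force, the opening and the grip force at its end, in the units of the state.
- get_obs(): the state, without advancing time (a new reading comes with each control period).
- optics.read_camera(name): name is "side" or "top" or "wrist"; returns (picture, depth): 384x512x3 uint8, red, green, blue; 384x512 float32, m along the optical axis (not along the pixel's ray), 0 where there is no reading.
- optics.camera_info(name): a dict with "fovy" (degrees; the focal length in pixels is half the picture's height over the tangent of half this angle, whatever the lens; pixels are square), "cx", "cy" (the principal point, pixels), "k1" (the pictures are not rectified: a ray, as slopes to the right and down, at radius r is drawn at 1 + k1 r^2 times it, then the intrinsics apply), "R" (3x3) and "t" (3): a world point X has camera coordinates R X + t; the wrist camera has in their place "tool_from_camera" (4x4, takes a point from camera to tool coordinates, whose origin is the TCP and whose axes are the flange's). Camera axes: x right, y down, z forward; pixel columns grow to the right and rows downward; lengths in m; the calibration is good to about 2 mm. A picture is of the moment at which its call begins: read the wrist's pose just before it. camera_info takes no time and is no camera call.
- env.sign_off(): hands the job in; it is judged then, once.
Trained networks look in the newest picture that a camera, given by its name, has taken for a name from the list of things; names that differ only in an ending like _2 or _b are one class to them, and where a whole thing is asked for, a point or a joint stands for the part that bears it (a point fixed in the world has none). Each returns a list of dicts, best first, with "confidence" (0 to 1); they miss things now and then, are a little off and sometimes report something else, mostly with a low value. They report only what shows in the picture. A call takes as long as a camera call.
- nets.look_for(query, camera): "point" ([x, y, z] in m, in world coordinates, good to about 4 mm: the middle of the surface that is visible of it).
- nets.place_of(query, camera): "point" ([x, y, z] in m, in world coordinates, good to about 4 mm: a listed point, or the origin of a listed thing).
The state is a dict: "time_s": time; "qpos": joint angles; "joint_velocities": joint speeds; "effort": joint torques, N m; "tool_pos": TCP position; "tool_rot": TCP orientation; "force": force on the tool from outside, world axes, zero at the start; "wrist_torque": the same for the moment, N m; "grip_width": finger opening in m; "grasp_force": force on a finger pad.
Only numpy, scipy, OpenCV 4.12 (cv2) and the standard library are available. Lean on these libraries where they do the work, as an engineer would, in place of code of your own. Each camera call takes 0.05 s, during which the arm holds its last target. There are 200 camera calls.

## Working session

There is one attempt and no reset: what is moved stays moved. The work goes in short steps, Python scripts to look and compute and a shell command to move; the robot and the scene stay as the last step left them, time stands still between calls to the robot, and variables do not carry over. Pictures are saved under pics/ and viewed, at most 10 in all, crops included, and the job is handed in when it is done.

```bash
ls; mkdir -p pics; cat > h.py <<'E'
import numpy as np, cv2
from cell import get_obs, optics, env, nets
from scipy.spatial.transform import Rotation as Ro
def shot(n,f):
    p,d=optics.read_camera(n); cv2.imwrite('pics/'+f,p[:,:,::-1]); return p,d
def world(name,d,us,vs,o=None):
    i=optics.camera_info(name); f=192/np.tan(np.radians(i['fovy']/2))
    us=np.asarray(us);vs=np.asarray(vs)
    z=d[vs,us]; a=np.stack([(us-i['cx'])/f,(vs-i['cy'])/f],-1).astype(float); u=a.copy()
    for _ in range(10): u=a/(1+i['k1']*(u**2).sum(-1,keepdims=True))
    P=np.concatenate([u*z[...,None],z[...,None]],-1)
    if name=='wrist':
        T=np.array(i['tool_from_camera']); P=P@T[:3,:3].T+T[:3,3]
        return P@Ro.from_euler('xyz',o['tool_rot'],degrees=True).as_matrix().T+np.array(o['tool_pos'])
    return (P-np.array(i['t']))@np.array(i['R'])
E
python3 - <<'E'
from h import *
print(get_obs())
shot('top','top0.png'); shot('side','side0.png')
for q in ['case','door_ridge','dish','board','scoop_grip','scoop_spout','scoop_mid','nut0_center','marker_a_mid','highlighter_mid','jar_mid','tape_gun_mid','mug_mid']:
    for c in ['top','side']:
        print(q,c,[(np.round(r['point'],3).tolist(),round(r['confidence'],2)) for r in nets.place_of(q,c)][:4])
E
```

```text
pics
{'time_s': 0.0, 'qpos': array([-68.6928587 ,  18.43876064,  -4.01409236,  83.17408548,
         1.29369228,  78.54166266,  -3.26073835]), 'joint_velocities': array([ 0.00049944,  0.02708398,  0.07460189, -0.09266838,  0.06407738,
        0.04650726,  0.09868159]), 'effort': array([-3.51208701e-04, -4.91308272e+01, -4.03923551e-01, -3.12526667e+01,
       -6.38339692e-02,  4.37212118e-02,  1.76461681e-04]), 'tool_pos': array([0.22747135, 0.60824847, 0.19267192]), 'tool_rot': array([-1.79890656e+02,  4.95203950e-03,  1.59500230e+02]), 'force': array([ 0.54219263,  0.98209623, -0.41759478]), 'wrist_torque': array([ 0.04529037, -0.01779231,  0.0042182 ]), 'grasp_force': 0.0, 'grip_width': 0.08707319137780746}
case top [([0.568, 0.172, -0.001], 0.76), ([0.787, 0.097, 0.048], 0.63)]
case side [([0.568, 0.171, 0.002], 0.58)]
door_ridge top [([0.572, 0.251, 0.064], 0.74), ([0.471, -0.124, 0.029], 0.58)]
door_ridge side [([0.567, 0.254, 0.056], 0.89), ([0.556, 0.068, 0.004], 0.42)]
dish top [([0.558, 0.07, 0.01], 0.74)]
dish side [([0.556, 0.069, 0.005], 0.74)]
board top [([0.466, -0.206
[... 572 characters left out ...]

marker_a_mid top [([0.381, 0.24, 0.004], 0.77), ([0.476, -0.124, 0.027], 0.74)]
marker_a_mid side [([0.384, 0.238, 0.009], 0.53), ([0.557, 0.068, 0.003], 0.19)]
highlighter_mid top [([0.726, -0.206, 0.008], 0.76), ([0.606, -0.451, 0.039], 0.46)]
highlighter_mid side [([0.731, -0.209, 0.01], 0.7)]
jar_mid top [([0.749, -0.105, 0.053], 0.68)]
jar_mid side [([0.747, -0.105, 0.051], 0.77)]
tape_gun_mid top [([0.608, -0.449, 0.041], 0.71), ([0.385, 0.243, 0.006], 0.28)]
tape_gun_mid side [([0.599, -0.453, 0.041], 0.74), ([0.385, 0.022, 0.004], 0.2)]
mug_mid top [([0.783, 0.099, 0.049], 0.9)]
mug_mid side [([0.782, 0.098, 0.048], 0.92), ([0.45, -0.177, 0.028], 0.69), ([0.75, -0.104, 0.05], 0.52)]
```

View pics/top0.png

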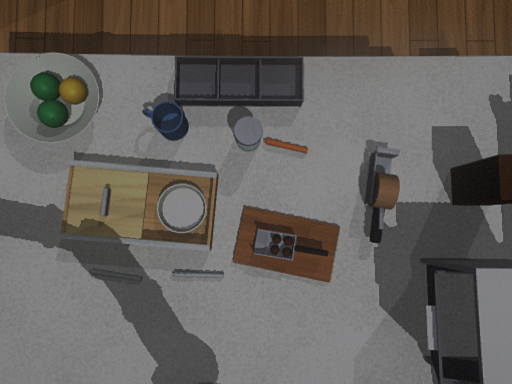

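View pics/side0.png

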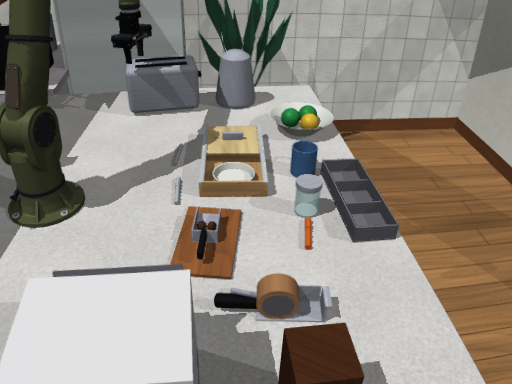

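The top picture shows the scoop's trough at about (275,243) with four nuts, its handle at (312,250), the dish at (182,208) and the ridge at (105,201). The side view agrees. The networks' positions fit both pictures, except `nut0` and one of the `spout` reports. I'll swing round towards the scoop.

```bash
cat >> h.py <<'E'
def rel(P,eul,P0=None,e0=None):
    "rows (tx,ty,tz mm; wx,wy,wz deg) from pose (P0,e0) (default: measured) to (P,eul)"
    o=get_obs(); P0=o['tool_pos'] if P0 is None else P0; e0=o['tool_rot'] if e0 is None else e0
    A=Ro.from_euler('xyz',e0,degrees=True); B=Ro.from_euler('xyz',eul,degrees=True)
    t=A.inv().apply(np.array(P)-np.array(P0))*1000; w=(A.inv()*B).as_rotvec(degrees=True)
    print('t',np.round(t,1),'w',np.round(w,1))
E
python3 - <<'E'
from h import *
W=[((.2275,.6082,.1927),159.5),((.37,.51,.25),130),((.50,.38,.25),105),((.55,.20,.25),82),((.55,.02,.25),82),((.52,-.15,.25),82),((.47,-.25,.20),82)]
for (a,ya),(b,yb) in zip(W,W[1:]): rel(b,[180,0,yb],a,[180,0,ya])
E
```

```text
t [-167.9  -42.1  -57.3] w [-0.  -0.  29.5]
t [-183.1   16.     0. ] w [ 0. -0. 25.]
t [-186.8    1.7    0. ] w [-0. -0. 23.]
t [-178.2   25.1    0. ] w [0. 0. 0.]
t [-172.5   -6.    -0. ] w [0. 0. 0.]
t [-106.   -35.6   50. ] w [0. 0. 0.]
```

```bash
R='' 
python3 -m creep '[{"tx":-168,"ty":-42,"tz":-57,"wz":29.5},{"tx":-168,"ty":-42,"tz":-57,"wz":29.5},{"tx":-168,"ty":-42,"tz":-57,"wz":29.5},{"tx":-168,"ty":-42,"tz":-57,"wz":29.5},{"tx":-168,"ty":-42,"tz":-57,"wz":29.5}]'
python3 -m creep '[{"tx":-183,"ty":16,"wz":25},{"tx":-183,"ty":16,"wz":25},{"tx":-183,"ty":16,"wz":25},{"tx":-183,"ty":16,"wz":25},{"tx":-183,"ty":16,"wz":25}]'
python3 -m creep '[{"tx":-187,"ty":2,"wz":23},{"tx":-187,"ty":2,"wz":23},{"tx":-187,"ty":2,"wz":23},{"tx":-187,"ty":2,"wz":23},{"tx":-187,"ty":2,"wz":23}]'
python3 -m creep '[{"tx":-178,"ty":25},{"tx":-178,"ty":25},{"tx":-178,"ty":25},{"tx":-178,"ty":25},{"tx":-178,"ty":25}]'
python3 - <<'E'
from h import *
rel((.52,-.15,.25),[180,0,82])
E
```

```text
t [-539.6 -608.4  -56.3] w [ 0.  -0.  77.5]validation failed for argument at $[0]...
validation failed for argument at $[0]...
validation failed for argument at $[0]...
validation failed for argument at $[0]...
```

```bash

python3 -m creep '[{"tx":-168,"ty":-42,"tz":-57,"wx":0,"wy":0,"wz":29.5,"gripper":1},{"tx":-168,"ty":-42,"tz":-57,"wx":0,"wy":0,"wz":29.5,"gripper":1},{"tx":-168,"ty":-42,"tz":-57,"wx":0,"wy":0,"wz":29.5,"gripper":1},{"tx":-168,"ty":-42,"tz":-57,"wx":0,"wy":0,"wz":29.5,"gripper":1},{"tx":-168,"ty":-42,"tz":-57,"wx":0,"wy":0,"wz":29.5,"gripper":1}]'; python3 -m creep --help | head -20; python3 - <<'E'
from h import *
rel((.50,.38,.25),[180,0,105])
E
```

```text
time_s: 1.82
tool_pos: [0.3778, 0.5061, 0.2534]
tool_rot: [179.7, 0.2, 129.2]
force: [0.7, -0.4, 0.6]
grip_width: 0.0871
grasp_force: 0.0
t [-175.    14.9    4.1] w [ 0.3  0.1 24.2]invalid input: not JSON, or not a number
```

```bash

python3 -m creep '[{"tx":-183,"ty":16,"tz":0,"wx":0,"wy":0,"wz":25,"gripper":1},{"tx":-183,"ty":16,"tz":0,"wx":0,"wy":0,"wz":25,"gripper":1},{"tx":-183,"ty":16,"tz":0,"wx":0,"wy":0,"wz":25,"gripper":1},{"tx":-183,"ty":16,"tz":0,"wx":0,"wy":0,"wz":25,"gripper":1},{"tx":-183,"ty":16,"tz":0,"wx":0,"wy":0,"wz":25,"gripper":1}]' | grep tool
python3 -m creep '[{"tx":-187,"ty":2,"tz":0,"wx":0,"wy":0,"wz":23,"gripper":1},{"tx":-187,"ty":2,"tz":0,"wx":0,"wy":0,"wz":23,"gripper":1},{"tx":-187,"ty":2,"tz":0,"wx":0,"wy":0,"wz":23,"gripper":1},{"tx":-187,"ty":2,"tz":0,"wx":0,"wy":0,"wz":23,"gripper":1},{"tx":-187,"ty":2,"tz":0,"wx":0,"wy":0,"wz":23,"gripper":1}]' | grep tool
python3 - <<'E'
from h import *
o=get_obs(); p,d=shot('wrist','w0.png')
for q in ['case','door_ridge','dish']: print(q,[(np.round(r['point'],3).tolist(),round(r['confidence'],2)) for r in nets.place_of(q,'wrist')][:3])
E
python3 -m creep '[{"tx":-178,"ty":25,"tz":0,"wx":0,"wy":0,"wz":0,"gripper":1},{"tx":-178,"ty":25,"tz":0,"wx":0,"wy":0,"wz":0,"gripper":1},{"tx":-178,"ty":25,"tz":0,"wx":0,"wy":0,"wz":0,"gripper":1},{"tx":-178,"ty":25,"tz":0,"wx":0,"wy":0,"wz":0,"gripper":1},{"tx":-178,"ty":25,"tz":0,"wx":0,"wy":0,"wz":0,"gripper":1}]' | grep tool
python3 - <<'E'
from h import *
rel((.50,-.18,.25),[180,0,82])
E
```

```text
tool_pos: [0.5054, 0.3742, 0.2511]
tool_rot: [179.9, 0.2, 104.4]
tool_pos: [0.5522, 0.1939, 0.2513]
tool_rot: [179.9, 0.1, 81.6]
case [([0.568, 0.177, -0.0], 0.61)]
door_ridge [([0.576, 0.254, 0.061], 0.73)]
dish [([0.559, 0.065, 0.006], 0.77)]
tool_pos: [0.5503, 0.0151, 0.2513]
tool_rot: [179.9, 0.1, 81.7]
t [-200.3  -21.7    1.7] w [ 0.1  0.1 -0.3]
```

View pics/w0.png

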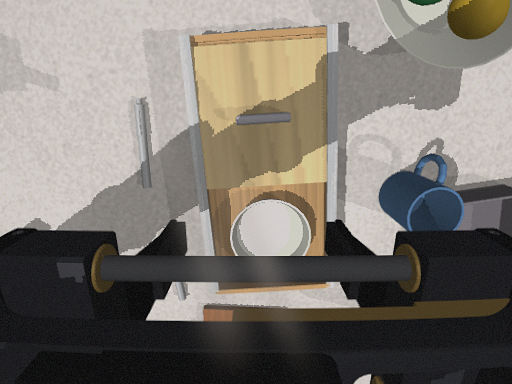

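The wrist picture shows the ridge at (263,118), the dish at (271,230) and the hatch edge at y≈187, all consistent with the networks. I'll go on to the scoop.

```bash

python3 -m creep '[{"tx":-200,"ty":-22,"tz":0,"wx":0,"wy":0,"wz":0,"gripper":1},{"tx":-200,"ty":-22,"tz":0,"wx":0,"wy":0,"wz":0,"gripper":1},{"tx":-200,"ty":-22,"tz":0,"wx":0,"wy":0,"wz":0,"gripper":1},{"tx":-200,"ty":-22,"tz":0,"wx":0,"wy":0,"wz":0,"gripper":1},{"tx":-200,"ty":-22,"tz":0,"wx":0,"wy":0,"wz":0,"gripper":1}]' | grep tool
python3 -m creep '[{"tx":-160,"ty":-35,"tz":20,"wx":0,"wy":0,"wz":0,"gripper":1},{"tx":-160,"ty":-35,"tz":20,"wx":0,"wy":0,"wz":0,"gripper":1},{"tx":-160,"ty":-35,"tz":20,"wx":0,"wy":0,"wz":0,"gripper":1},{"tx":-160,"ty":-35,"tz":20,"wx":0,"wy":0,"wz":0,"gripper":1},{"tx":-160,"ty":-35,"tz":20,"wx":0,"wy":0,"wz":0,"gripper":1}]' | grep tool
python3 - <<'E'
from h import *
print(get_obs()['tool_pos'],get_obs()['tool_rot']); o=get_obs(); p,d=shot('wrist','w1.png')
np.savez('w1.npz',p=p,d=d)
for q in ['scoop_grip','scoop_spout','scoop_mid','board','nut0_center']: print(q,[(np.round(r['point'],3).tolist(),round(r['confidence'],2)) for r in nets.place_of(q,'wrist')][:3])
# dark handle pixels at height .045-.062 near grip
vs,us=np.mgrid[0:384,0:512]; X=world('wrist',d,us,vs,o)
m=(d>0)&(X[...,2]>.048)&(X[...,2]<.064)&(p.max(-1)<70)&(np.hypot(X[...,0]-.449,X[...,1]+.27)<.06)
Q=X[m]; c=Q.mean(0); e=np.linalg.svd(Q[:,:2]-c[:2],full_matrices=False)[2][0]; e*=np.sign(e[1])
s=(Q[:,:2]-c[:2])@e; l=(Q[:,:2]-c[:2])@[-e[1],e[0]]
print(len(Q),c,np.degrees(np.arctan2(e[1],e[0])),s.min(),s.max(),l.min(),l.max(),np.median(Q[:,2]),[c[:2]+e*k for k in (s.min(),s.max())])
E
```

```text
tool_pos: [0.5007, -0.1748, 0.251]
tool_rot: [180.0, -0.0, 82.1]
tool_pos: [0.4397, -0.3345, 0.2304]
tool_rot: [-179.9, 0.3, 81.5]
[ 0.43974996 -0.33451813  0.23040058] [-179.9066919     0.25798775   81.49921165]
scoop_grip [([0.451, -0.271, 0.044], 0.64)]
scoop_spout [([0.48, -0.181, 0.03], 0.64)]
scoop_mid [([0.46, -0.213, 0.028], 0.98)]
board [([0.466, -0.206, -0.002], 0.89)]
nut0_center []
757 [ 0.4508942  -0.26442179  0.05519634] 80.214921585949 -0.042794699632652776 0.04126191518932575 -0.007011370839292981 0.006861300439076686 0.05532285020378183 [array([ 0.44362112, -0.30659392]), array([ 0.45790678, -0.22376014])]
```

View pics/w1.png

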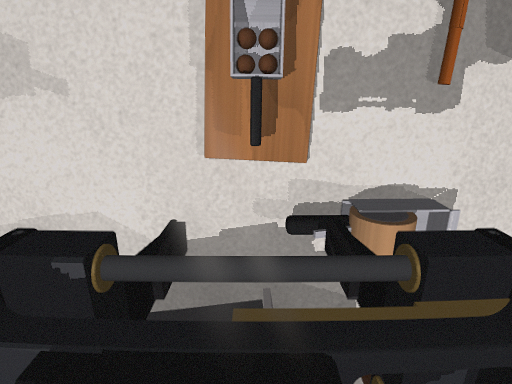

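The wrist view shows the handle from (256,78) to (256,145) with all four nuts in the trough. The depth fit gives its centre at (0.451,-0.265), yaw 80.2°. I'll descend onto it.

```bash
python3 - <<'E'
from h import *
rel((.4524,-.2553,.12),[180,0,80.2])
E
```

```text
t [ 70.   -2.9 110.7] w [ 0.  -0.   2.1]
```

```bash

python3 -m creep '[{"tx":70,"ty":-3,"tz":110,"wx":0,"wy":0,"wz":2,"gripper":1},{"tx":70,"ty":-3,"tz":110,"wx":0,"wy":0,"wz":2,"gripper":1},{"tx":70,"ty":-3,"tz":110,"wx":0,"wy":0,"wz":2,"gripper":1},{"tx":70,"ty":-3,"tz":110,"wx":0,"wy":0,"wz":2,"gripper":1},{"tx":70,"ty":-3,"tz":110,"wx":0,"wy":0,"wz":2,"gripper":1}]' | grep tool
python3 - <<'E'
from h import *
for i in range(3): print(get_obs()['tool_rot'],get_obs()['tool_pos'])
rel((.4524,-.2553,.025),[180,0,80.2])
E
```

```text
tool_pos: [0.4503, -0.2537, 0.1185]
tool_rot: [-179.7, -0.1, 80.4]
[-1.79730045e+02 -9.57299889e-02  8.03658136e+01] [ 0.45025036 -0.25372249  0.11854729]
[-1.79730045e+02 -9.57299889e-02  8.03658136e+01] [ 0.45025036 -0.25372249  0.11854729]
[-1.79730045e+02 -9.57299889e-02  8.03658136e+01] [ 0.45025036 -0.25372249  0.11854729]
t [-1.4  2.8 93.5] w [-0.3 -0.1  0.2]
```

```bash

python3 -m creep '[{"tx":-1,"ty":2,"tz":35,"wx":0,"wy":0,"wz":0,"gripper":1},{"tx":-1,"ty":2,"tz":65,"wx":0,"wy":0,"wz":0,"gripper":1},{"tx":-1,"ty":2,"tz":85,"wx":0,"wy":0,"wz":0,"gripper":1},{"tx":-1,"ty":2,"tz":93,"wx":0,"wy":0,"wz":0,"gripper":1},{"tx":-1,"ty":2,"tz":93,"wx":0,"wy":0,"wz":0,"gripper":1}]'
python3 -m creep '[{"tx":0,"ty":0,"tz":0,"wx":0,"wy":0,"wz":0,"gripper":0},{"tx":0,"ty":0,"tz":0,"wx":0,"wy":0,"wz":0,"gripper":-0.5},{"tx":0,"ty":0,"tz":0,"wx":0,"wy":0,"wz":0,"gripper":-1},{"tx":0,"ty":0,"tz":0,"wx":0,"wy":0,"wz":0,"gripper":-1},{"tx":0,"ty":0,"tz":0,"wx":0,"wy":0,"wz":0,"gripper":-1}]' 45
python3 -m creep '[{"tx":0,"ty":0,"tz":0,"wx":0,"wy":0,"wz":0,"gripper":-1},{"tx":0,"ty":0,"tz":0,"wx":0,"wy":0,"wz":0,"gripper":-1},{"tx":0,"ty":0,"tz":0,"wx":0,"wy":0,"wz":0,"gripper":-1},{"tx":0,"ty":0,"tz":0,"wx":0,"wy":0,"wz":0,"gripper":-1},{"tx":0,"ty":0,"tz":0,"wx":0,"wy":0,"wz":0,"gripper":-1}]' 45
```

```text
time_s: 5.23
tool_pos: [0.4525, -0.2597, 0.0276]
tool_rot: [-179.9, 0.0, 80.0]
force: [-0.5, -1.1, 0.2]
grip_width: 0.087
grasp_force: 0.0
time_s: 5.65
tool_pos: [0.4533, -0.2594, 0.0287]
tool_rot: [179.9, -0.0, 80.0]
force: [0.2, 0.4, 0.6]
grip_width: 0.0614
grasp_force: 0.0
time_s: 6.07
tool_pos: [0.4525, -0.2592, 0.0277]
tool_rot: [-180.0, -0.0, 80.0]
force: [0.4, -0.4, -0.3]
grip_width: 0.0278
grasp_force: 0.0
```

```bash

python3 -m creep '[{"tx":0,"ty":0,"tz":0,"wx":0,"wy":0,"wz":0,"gripper":-1},{"tx":0,"ty":0,"tz":0,"wx":0,"wy":0,"wz":0,"gripper":-1},{"tx":0,"ty":0,"tz":0,"wx":0,"wy":0,"wz":0,"gripper":-1},{"tx":0,"ty":0,"tz":0,"wx":0,"wy":0,"wz":0,"gripper":-1},{"tx":0,"ty":0,"tz":0,"wx":0,"wy":0,"wz":0,"gripper":-1}]' 45
python3 -m creep '[{"tx":0,"ty":0,"tz":-5,"wx":0,"wy":0,"wz":0,"gripper":-1},{"tx":0,"ty":0,"tz":-12,"wx":0,"wy":0,"wz":0,"gripper":-1},{"tx":0,"ty":0,"tz":-22,"wx":0,"wy":0,"wz":0,"gripper":-1},{"tx":0,"ty":0,"tz":-32,"wx":0,"wy":0,"wz":0,"gripper":-1},{"tx":0,"ty":0,"tz":-40,"wx":0,"wy":0,"wz":0,"gripper":-1}]' 45
python3 - <<'E'
from h import *
o=get_obs();p,d=shot('wrist','w2.png')
s,_=shot('side','s2.png')
a=np.hstack([p[120:,128:384],s[150:300,120:320][:, :].repeat(2,0).repeat(2,1)[:264]]) ; cv2.imwrite('pics/c2.png',a[:,:,::-1])
for q in ['scoop_grip','scoop_spout','scoop_mid']: print(q,[(np.round(r['point'],3).tolist(),round(r['confidence'],2)) for r in nets.place_of(q,'side')][:2])
E
```

```text
time_s: 6.48
tool_pos: [0.4526, -0.2592, 0.0277]
tool_rot: [180.0, -0.0, 80.0]
force: [-0.2, -1.1, -0.6]
grip_width: 0.002
grasp_force: 0.0
time_s: 6.9
tool_pos: [0.4532, -0.2596, 0.0695]
tool_rot: [179.9, 0.0, 80.0]
force: [0.8, 0.9, -0.4]
grip_width: 0.0004
grasp_force: 0.0
scoop_grip [([0.452, -0.271, 0.042], 0.76)]
scoop_spout [([0.473, -0.125, 0.027], 0.82)]
scoop_mid [([0.452, -0.218, 0.034], 0.64), ([0.78, 0.097, 0.047], 0.3)]
```

View pics/c2.png

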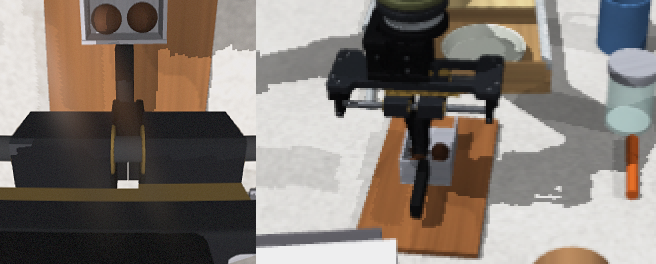

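The fingers shut on nothing. The handle is still free on the board, seen at (122,45) to (122,100) in the wrist crop and (418,190) in the side crop. I'll check where the fingertips really are with the side camera's depth.

```bash
python3 - <<'E'
from h import *
o=get_obs(); print(o['tool_pos'],o['tool_rot'],o['qpos'])
vs,us=np.mgrid[0:384,0:512]
for c in ['side','top','wrist']:
    p,d=optics.read_camera(c); np.savez(f'm_{c}.npz',p=p,d=d)
    X=world(c,d,us,vs,get_obs())
    for lab,box in [('col',(.43,.48,-.30,-.20))]:
        m=(d>0)&(X[...,0]>box[0])&(X[...,0]<box[1])&(X[...,1]>box[2])&(X[...,1]<box[3])&(X[...,2]>.03)&(p.max(-1)<90)
        Q=X[m]
        for lo in np.arange(.03,.2,.01):
            k=(Q[:,2]>=lo)&(Q[:,2]<lo+.01)
            if k.sum()>3: print(c,round(lo,2),k.sum(),Q[k].min(0).round(3),Q[k].max(0).round(3))
E
```

```text
[ 0.45253667 -0.25898294  0.06771248] [ 1.79995876e+02 -2.01669308e-02  8.00170935e+01] [-13.07518843  10.40043208  43.87790402 111.32703536  -8.21760293
  61.38892102  24.30215624]
side 0.03 18 [ 0.443 -0.3    0.033] [ 0.468 -0.201  0.04 ]
side 0.04 32 [ 0.443 -0.299  0.04 ] [ 0.479 -0.205  0.05 ]
side 0.05 125 [ 0.442 -0.299  0.05 ] [ 0.478 -0.224  0.06 ]
side 0.09 6 [ 0.447 -0.272  0.097] [ 0.461 -0.266  0.099]
side 0.1 28 [ 0.447 -0.272  0.1  ] [ 0.464 -0.266  0.11 ]
side 0.11 29 [ 0.445 -0.273  0.11 ] [ 0.464 -0.263  0.12 ]
side 0.12 32 [ 0.444 -0.274  0.12 ] [ 0.464 -0.261  0.13 ]
side 0.13 39 [ 0.442 -0.274  0.131] [ 0.465 -0.265  0.14 ]
side 0.14 49 [ 0.44  -0.273  0.14 ] [ 0.467 -0.253  0.15 ]
side 0.15 11 [ 0.445 -0.273  0.15 ] [ 0.47  -0.267  0.159]
side 0.17 54 [ 0.43  -0.3    0.171] [ 0.476 -0.26   0.18 ]
side 0.18 99 [ 0.43 -0.3   0.18] [ 0.478 -0.273  0.19 ]
side 0.19 82 [ 0.431 -0.3    0.19 ] [ 0.479 -0.242  0.2  ]
top 0.03 96 [ 0.432 -0.228  0.03 ] [ 0.478 -0.2    0.04 ]
top 0.04 32 [ 0.43  -0.225  0.04 ] [ 0.478 -0.202  0.05 ]
top 0.05 54 [ 0.441 -0.243  0.05 ] [ 0.
[... 342 characters left out ...]
 0.05 ] [ 0.463 -0.223  0.058]
wrist 0.09 78 [ 0.446 -0.251  0.094] [ 0.463 -0.246  0.1  ]
wrist 0.1 231 [ 0.446 -0.251  0.1  ] [ 0.464 -0.246  0.11 ]
wrist 0.11 262 [ 0.446 -0.256  0.11 ] [ 0.463 -0.246  0.12 ]
wrist 0.12 251 [ 0.447 -0.253  0.12 ] [ 0.462 -0.246  0.13 ]
wrist 0.13 181 [ 0.449 -0.251  0.13 ] [ 0.461 -0.246  0.139]
wrist 0.14 340 [ 0.446 -0.269  0.14 ] [ 0.46  -0.248  0.146]
wrist 0.15 52 [ 0.447 -0.265  0.151] [ 0.459 -0.249  0.16 ]
wrist 0.16 64 [ 0.448 -0.258  0.16 ] [ 0.472 -0.225  0.17 ]
wrist 0.17 1825 [ 0.43  -0.248  0.17 ] [ 0.48  -0.216  0.18 ]
wrist 0.18 8928 [ 0.43  -0.243  0.18 ] [ 0.48  -0.216  0.19 ]
wrist 0.19 3054 [ 0.43  -0.241  0.19 ] [ 0.48  -0.217  0.2  ]
```

```bash
python3 - <<'E'
from h import *
print(env.grip_depth)
vs,us=np.mgrid[0:384,0:512]
for c in ['side','wrist']:
    z=np.load(f'm_{c}.npz'); p,d=z['p'],z['d']; X=world(c,d,us,vs,get_obs())
    m=(d>0)&(X[...,0]>.42)&(X[...,0]<.49)&(X[...,1]>-.30)&(X[...,1]<-.235)&(X[...,2]>.045)&(X[...,2]<.15)
    Q=X[m]
    for lo in np.arange(.04,.15,.01):
        k=(Q[:,2]>=lo)&(Q[:,2]<lo+.01)
        if k.sum(): print(c,round(lo,2),k.sum(),Q[k].min(0).round(3),Q[k].max(0).round(3),p[m][k].mean(0).round())
p=np.load('m_side.npz')['p'][190:270,170:240]; w=np.load('m_wrist.npz')['p'][190:310,200:310]
cv2.imwrite('pics/c3.png',np.hstack([cv2.resize(p,(350,400),interpolation=0),cv2.resize(w,(366,400),interpolation=0)])[:,:,::-1])
E
```

```text
0.0187
side 0.04 7 [ 0.455 -0.298  0.046] [ 0.465 -0.241  0.05 ] [29. 23. 20.]
side 0.05 110 [ 0.442 -0.299  0.05 ] [ 0.465 -0.235  0.06 ] [19. 19. 20.]
side 0.09 7 [ 0.447 -0.272  0.097] [ 0.466 -0.253  0.099] [29. 28. 30.]
side 0.1 32 [ 0.447 -0.272  0.1  ] [ 0.467 -0.252  0.11 ] [26. 26. 28.]
side 0.11 31 [ 0.445 -0.273  0.11 ] [ 0.467 -0.251  0.12 ] [20. 20. 22.]
side 0.12 32 [ 0.444 -0.274  0.12 ] [ 0.464 -0.261  0.13 ] [12. 12. 13.]
side 0.13 42 [ 0.442 -0.274  0.131] [ 0.467 -0.265  0.14 ] [21. 20. 22.]
side 0.14 50 [ 0.44  -0.273  0.14 ] [ 0.47  -0.253  0.15 ] [16. 14. 14.]
wrist 0.05 720 [ 0.444 -0.268  0.051] [ 0.462 -0.235  0.058] [57. 46. 40.]
wrist 0.09 80 [ 0.446 -0.251  0.094] [ 0.463 -0.246  0.1  ] [62. 46. 35.]
wrist 0.1 232 [ 0.446 -0.251  0.1  ] [ 0.464 -0.246  0.11 ] [57. 42. 33.]
wrist 0.11 262 [ 0.446 -0.256  0.11 ] [ 0.463 -0.246  0.12 ] [55. 42. 33.]
wrist 0.12 251 [ 0.447 -0.253  0.12 ] [ 0.462 -0.246  0.13 ] [52. 40. 33.]
wrist 0.13 181 [ 0.449 -0.251  0.13 ] [ 0.461 -0.246  0.139] [50. 40. 34.]
wrist 0.14 375 [ 0.446 -0.271  0.14 ] [ 0.46  -0.248  0.146] [51. 49. 48.]
```

View pics/c3.png

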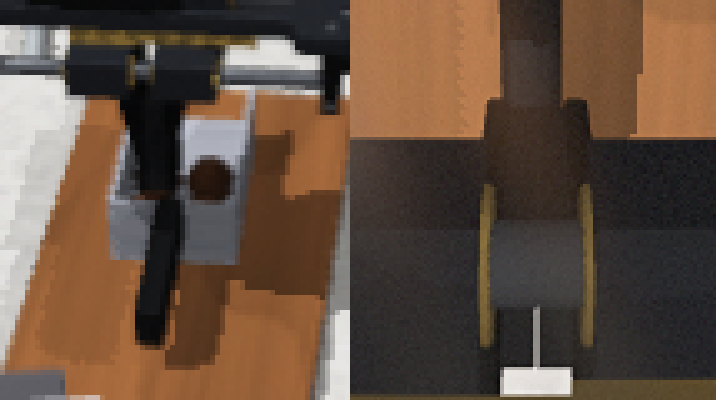

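Both cameras put the fingertips at z≈0.096 while the reported TCP is at 0.068. The real tips therefore end about 28 mm behind the reported TCP, which puts them level with the handle's top when they shut. I'll open partway and go 70 mm deeper than now.

```bash

python3 -m creep '[{"tx":0,"ty":0,"tz":0,"wx":0,"wy":0,"wz":0,"gripper":0.2},{"tx":0,"ty":0,"tz":0,"wx":0,"wy":0,"wz":0,"gripper":0.2},{"tx":0,"ty":0,"tz":0,"wx":0,"wy":0,"wz":0,"gripper":0.2},{"tx":0,"ty":0,"tz":0,"wx":0,"wy":0,"wz":0,"gripper":0.2},{"tx":0,"ty":0,"tz":0,"wx":0,"wy":0,"wz":0,"gripper":0.2}]' | grep -E 'width'
python3 -m creep '[{"tx":0,"ty":0,"tz":0,"wx":0,"wy":0,"wz":0,"gripper":0.2},{"tx":0,"ty":0,"tz":0,"wx":0,"wy":0,"wz":0,"gripper":0.2},{"tx":0,"ty":0,"tz":10,"wx":0,"wy":0,"wz":0,"gripper":0.2},{"tx":0,"ty":0,"tz":20,"wx":0,"wy":0,"wz":0,"gripper":0.2},{"tx":0,"ty":0,"tz":35,"wx":0,"wy":0,"wz":0,"gripper":0.2}]' | grep -E 'pos|width|force'
python3 -m creep '[{"tx":0,"ty":0,"tz":10,"wx":0,"wy":0,"wz":0,"gripper":0.2},{"tx":0,"ty":0,"tz":20,"wx":0,"wy":0,"wz":0,"gripper":0.2},{"tx":0,"ty":0,"tz":27,"wx":0,"wy":0,"wz":0,"gripper":0.2},{"tx":0,"ty":0,"tz":32,"wx":0,"wy":0,"wz":0,"gripper":0.2},{"tx":0,"ty":0,"tz":35,"wx":0,"wy":0,"wz":0,"gripper":0.2}]' | grep -E 'pos|width|force'
python3 -m creep '[{"tx":0,"ty":0,"tz":0,"wx":0,"wy":0,"wz":0,"gripper":-1},{"tx":0,"ty":0,"tz":0,"wx":0,"wy":0,"wz":0,"gripper":-1},{"tx":0,"ty":0,"tz":0,"wx":0,"wy":0,"wz":0,"gripper":-1},{"tx":0,"ty":0,"tz":0,"wx":0,"wy":0,"wz":0,"gripper":-1},{"tx":0,"ty":0,"tz":0,"wx":0,"wy":0,"wz":0,"gripper":-1}]' 45| grep -E 'pos|width|force'
python3 -m creep '[{"tx":0,"ty":0,"tz":0,"wx":0,"wy":0,"wz":0,"gripper":-1},{"tx":0,"ty":0,"tz":0,"wx":0,"wy":0,"wz":0,"gripper":-1},{"tx":0,"ty":0,"tz":0,"wx":0,"wy":0,"wz":0,"gripper":-1},{"tx":0,"ty":0,"tz":0,"wx":0,"wy":0,"wz":0,"gripper":-1},{"tx":0,"ty":0,"tz":0,"wx":0,"wy":0,"wz":0,"gripper":-1}]' 45
```

```text
grip_width: 0.0257
tool_pos: [0.4531, -0.2594, 0.0323]
force: [0.1, 0.8, -0.4]
grip_width: 0.051
grasp_force: 0.0
tool_pos: [0.4522, -0.2592, -0.0031]
force: [-0.7, -0.2, 0.5]
grip_width: 0.0519
grasp_force: 0.0
tool_pos: [0.453, -0.2593, -0.0018]
force: [-0.4, -0.6, -0.5]
grip_width: 0.0266
grasp_force: 0.0
time_s: 9.38
tool_pos: [0.4525, -0.2592, -0.0021]
tool_rot: [180.0, -0.0, 80.0]
force: [-0.4, 0.3, 2.7]
grip_width: 0.0137
grasp_force: 44.8
```

Gripped: width 13.7 mm at 45 N. I'll lift gently and check.

```bash

python3 -m creep '[{"tx":0,"ty":0,"tz":-4,"wx":0,"wy":0,"wz":0,"gripper":-1},{"tx":0,"ty":0,"tz":-12,"wx":0,"wy":0,"wz":0,"gripper":-1},{"tx":0,"ty":0,"tz":-24,"wx":0,"wy":0,"wz":0,"gripper":-1},{"tx":0,"ty":0,"tz":-38,"wx":0,"wy":0,"wz":0,"gripper":-1},{"tx":0,"ty":0,"tz":-52,"wx":0,"wy":0,"wz":0,"gripper":-1}]' 50
python3 -m creep '[{"tx":3,"ty":1,"tz":-14,"wx":0,"wy":0,"wz":0,"gripper":-1},{"tx":10,"ty":3,"tz":-28,"wx":0,"wy":0,"wz":0,"gripper":-1},{"tx":21,"ty":6,"tz":-40,"wx":0,"wy":0,"wz":0,"gripper":-1},{"tx":35,"ty":10,"tz":-46,"wx":0,"wy":0,"wz":0,"gripper":-1},{"tx":50,"ty":14,"tz":-48,"wx":0,"wy":0,"wz":0,"gripper":-1}]' 50
python3 -m creep '[{"tx":16,"ty":4,"tz":0,"wx":0,"wy":0,"wz":0,"gripper":-1},{"tx":31,"ty":8,"tz":0,"wx":0,"wy":0,"wz":0,"gripper":-1},{"tx":43,"ty":11,"tz":0,"wx":0,"wy":0,"wz":0,"gripper":-1},{"tx":49,"ty":13,"tz":0,"wx":0,"wy":0,"wz":0,"gripper":-1},{"tx":52,"ty":14,"tz":0,"wx":0,"wy":0,"wz":0,"gripper":-1}]' 50
python3 - <<'E'
from h import *
o=get_obs()
for c in ['top','side','wrist']:
    p,d=shot(c,f'l_{c}.png'); np.savez(f'm_{c}.npz',p=p,d=d)
    for q in ['scoop_grip','scoop_spout','scoop_mid','dish']: print(c,q,[(np.round(r['point'],3).tolist(),round(r['confidence'],2)) for r in nets.place_of(q,c)][:2])
rel((.5325,-.0885,.10),[180,0,80])
p=cv2.imread('pics/l_side.png')[100:300,130:330]; w=cv2.imread('pics/l_wrist.png')[:300,100:400]
cv2.imwrite('pics/c4.png',np.hstack([cv2.resize(p,(380,380)),cv2.resize(w,(380,380))]))
E
```

```text
time_s: 9.8
tool_pos: [0.4525, -0.2595, 0.051]
tool_rot: [180.0, 0.0, 80.0]
force: [1.0, 0.2, -2.5]
grip_width: 0.0137
grasp_force: 49.8
time_s: 10.22
tool_pos: [0.4761, -0.213, 0.1003]
tool_rot: [179.8, 0.0, 79.9]
force: [-0.3, 0.3, -1.9]
grip_width: 0.0134
grasp_force: 49.8
time_s: 10.63
tool_pos: [0.4984, -0.1628, 0.0982]
tool_rot: [180.0, -0.0, 80.1]
force: [-0.7, 0.7, -2.1]
grip_width: 0.0136
grasp_force: 49.8
top scoop_grip []
top scoop_spout [([0.523, -0.03, 0.126], 0.65)]
top scoop_mid [([0.504, -0.117, 0.129], 0.58)]
top dish [([0.558, 0.065, 0.007], 0.85), ([0.492, -0.1, 0.124], 0.47)]
side scoop_grip [([0.498, -0.178, 0.142], 0.57), ([0.52, -0.031, 0.126], 0.54)]
side scoop_spout [([0.52, -0.03, 0.126], 0.56)]
side scoop_mid [([0.501, -0.123, 0.133], 0.85), ([0.384, 0.235, 0.011], 0.53)]
side dish [([0.557, 0.066, 0.006], 0.5)]
wrist scoop_grip [([0.497, -0.175, 0.144], 0.55)]
wrist scoop_spout []
wrist scoop_mid [([0.505, -0.118, 0.128], 0.58)]
wrist dish []
t [80.1 21.1 -2.2] w [ 0. -0. -0.]
```

View pics/c4.png

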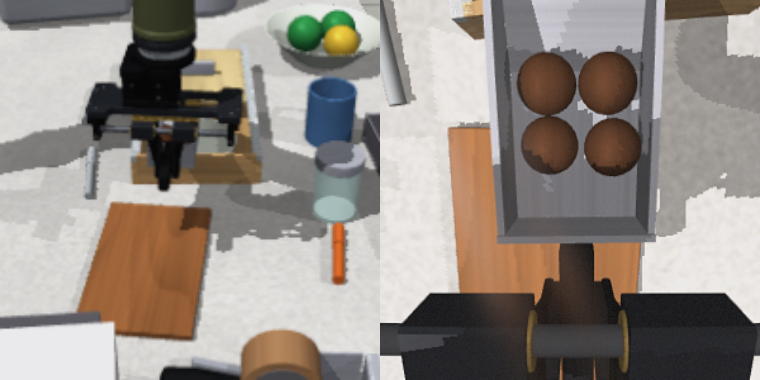

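The scoop is held level with all four nuts at (515-640, 60-175) in the right half. The spout is at about (0.521,-0.030,0.126), as predicted. I'll bring it over the dish and down.

```bash

python3 -m creep '[{"tx":6,"ty":2,"tz":0,"wx":0,"wy":0,"wz":0,"gripper":-1},{"tx":18,"ty":5,"tz":0,"wx":0,"wy":0,"wz":0,"gripper":-1},{"tx":32,"ty":8,"tz":0,"wx":0,"wy":0,"wz":0,"gripper":-1},{"tx":46,"ty":12,"tz":0,"wx":0,"wy":0,"wz":0,"gripper":-1},{"tx":58,"ty":15,"tz":0,"wx":0,"wy":0,"wz":0,"gripper":-1}]' 50 | grep pos
python3 -m creep '[{"tx":10,"ty":2,"tz":4,"wx":0,"wy":0,"wz":0,"gripper":-1},{"tx":17,"ty":4,"tz":12,"wx":0,"wy":0,"wz":0,"gripper":-1},{"tx":20,"ty":5,"tz":24,"wx":0,"wy":0,"wz":0,"gripper":-1},{"tx":21,"ty":5,"tz":36,"wx":0,"wy":0,"wz":0,"gripper":-1},{"tx":21,"ty":5,"tz":44,"wx":0,"wy":0,"wz":0,"gripper":-1}]' 50 | grep pos
python3 -m creep '[{"tx":0,"ty":0,"tz":3,"wx":0,"wy":0,"wz":0,"gripper":-1},{"tx":0,"ty":0,"tz":4,"wx":0,"wy":0,"wz":0,"gripper":-1},{"tx":0,"ty":0,"tz":4,"wx":0,"wy":0,"wz":0,"gripper":-1},{"tx":0,"ty":0,"tz":4,"wx":0,"wy":0,"wz":0,"gripper":-1},{"tx":0,"ty":0,"tz":4,"wx":0,"wy":0,"wz":0,"gripper":-1}]' 50
python3 - <<'E'
from h import *
for c in ['top','side']:
    p,d=shot(c,f't_{c}.png')
    for q in ['scoop_spout','dish']: print(c,q,[(np.round(r['point'],3).tolist(),round(r['confidence'],2)) for r in nets.place_of(q,c)][:2])
L=np.array([136,0,-28.])
def row(th,D): # pose in level frame: rotation, tcp shift so that lip is lowered by D
    R=Ro.from_euler('y',-th,degrees=True); return R, L+[0,0,D]-R.apply(L)
S=[(0,0),(4,4),(8,9),(12,14),(16,18),(20,22),(22,23),(24,24),(26,25),(28,26),(30,27),(32,28),(34,28),(36,28),(38,28),(40,28),(42,28),(44,28),(46,28),(48,28),(50,28)]
for k in range(0,20,5):
    R0,t0=row(*S[k])
    for j in range(k+1,k+6):
        R,t=row(*S[j]); print(S[j],R0.inv().apply(t-t0).round(0),(R0.inv()*R).as_rotvec(degrees=True).round(0))
E
```

```text
tool_pos: [0.5237, -0.1066, 0.0977]
tool_pos: [0.5298, -0.0894, 0.0513]
time_s: 12.63
tool_pos: [0.5317, -0.0897, 0.0504]
tool_rot: [179.9, -0.0, 80.0]
force: [0.2, 0.6, -1.9]
grip_width: 0.0136
grasp_force: 49.8
top scoop_spout [([0.558, 0.043, 0.078], 0.75)]
top dish [([0.557, 0.072, 0.006], 0.72), ([0.729, -0.205, 0.007], 0.6)]
side scoop_spout [([0.549, 0.044, 0.08], 0.73)]
side dish [([0.556, 0.067, 0.005], 0.67)]
(4, 4) [-2.  0. -6.] [ 0. -4.  0.]
(8, 9) [ -3.   0. -10.] [ 0. -8.  0.]
(12, 14) [ -3.   0. -15.] [  0. -12.   0.]
(16, 18) [ -2.   0. -21.] [  0. -16.   0.]
(20, 22) [ -1.   0. -26.] [  0. -20.   0.]
(22, 23) [-1.  0. -4.] [ 0. -2.  0.]
(24, 24) [-1.  0. -8.] [ 0. -4.  0.]
(26, 25) [ -1.   0. -12.] [ 0. -6.  0.]
(28, 26) [ -1.   0. -15.] [ 0. -8.  0.]
(30, 27) [ -1.   0. -19.] [  0. -10.   0.]
(32, 28) [-0.  0. -4.] [ 0. -2.  0.]
(34, 28) [-1.  0. -9.] [ 0. -4.  0.]
(36, 28) [ -2.   0. -14.] [ 0. -6.  0.]
(38, 28) [ -2.   0. -18.] [ 0. -8.  0.]
(40, 28) [ -2.   0. -23.] [  0. -10.   0.]
(42, 28) [-1.  0. -5.] [ 0. -2.  0.]
(44, 28) [ -2.   0. -10.] [ 0. -4.  0.]
(46, 28) [ -2.   0. -14.] [ 0. -6.  0.]
(48, 28) [ -3.   0. -19.] [ 0. -8.  0.]
(50, 28) [ -3.   0. -24.] [  0. -10.   0.]
```

```bash

python3 -m creep '[{"tx":-2,"ty":0,"tz":-6,"wx":0,"wy":-4,"wz":0,"gripper":-1},{"tx":-3,"ty":0,"tz":-10,"wx":0,"wy":-8,"wz":0,"gripper":-1},{"tx":-3,"ty":0,"tz":-15,"wx":0,"wy":-12,"wz":0,"gripper":-1},{"tx":-2,"ty":0,"tz":-21,"wx":0,"wy":-16,"wz":0,"gripper":-1},{"tx":-1,"ty":0,"tz":-26,"wx":0,"wy":-20,"wz":0,"gripper":-1}]' 50
python3 - <<'E'
from h import *
p,d=shot('side','t2.png'); print(get_obs()['qpos'].round(1),get_obs()['tool_pos'],get_obs()['tool_rot'])
for q in ['scoop_spout']: print([(np.round(r['point'],3).tolist(),round(r['confidence'],2)) for r in nets.place_of(q,'side')][:2])
E
```

```text
time_s: 13.35
tool_pos: [0.5317, -0.0899, 0.0767]
tool_rot: [179.9, 20.1, 79.9]
force: [0.1, 0.0, -2.8]
grip_width: 0.0137
grasp_force: 49.8
[-39.6  15.8  36.4 107.1  11.4  65.3 -18.8] [ 0.532693   -0.08531376  0.0758785 ] [179.93941457  20.20003914  80.3626342 ]
[([0.554, 0.047, 0.055], 0.57)]
```

```bash

python3 -m creep '[{"tx":-1,"ty":0,"tz":-4,"wx":0,"wy":-2,"wz":0,"gripper":-1},{"tx":-1,"ty":0,"tz":-8,"wx":0,"wy":-4,"wz":0,"gripper":-1},{"tx":-1,"ty":0,"tz":-12,"wx":0,"wy":-6,"wz":0,"gripper":-1},{"tx":-1,"ty":0,"tz":-15,"wx":0,"wy":-8,"wz":0,"gripper":-1},{"tx":-1,"ty":0,"tz":-19,"wx":0,"wy":-10,"wz":0,"gripper":-1}]' 50 | grep tool
python3 -m creep '[{"tx":0,"ty":0,"tz":-4,"wx":0,"wy":-2,"wz":0,"gripper":-1},{"tx":-1,"ty":0,"tz":-9,"wx":0,"wy":-4,"wz":0,"gripper":-1},{"tx":-2,"ty":0,"tz":-14,"wx":0,"wy":-6,"wz":0,"gripper":-1},{"tx":-2,"ty":0,"tz":-18,"wx":0,"wy":-8,"wz":0,"gripper":-1},{"tx":-2,"ty":0,"tz":-23,"wx":0,"wy":-10,"wz":0,"gripper":-1}]' 50 | grep tool
python3 -m creep '[{"tx":-1,"ty":0,"tz":-5,"wx":0,"wy":-2,"wz":0,"gripper":-1},{"tx":-2,"ty":0,"tz":-10,"wx":0,"wy":-4,"wz":0,"gripper":-1},{"tx":-2,"ty":0,"tz":-14,"wx":0,"wy":-6,"wz":0,"gripper":-1},{"tx":-3,"ty":0,"tz":-19,"wx":0,"wy":-8,"wz":0,"gripper":-1},{"tx":-3,"ty":0,"tz":-24,"wx":0,"wy":-10,"wz":0,"gripper":-1}]' 50
python3 -m creep '[{"tx":0,"ty":0,"tz":0,"wx":0,"wy":0,"wz":0,"gripper":-1},{"tx":0,"ty":0,"tz":0,"wx":0,"wy":0,"wz":0,"gripper":-1},{"tx":0,"ty":0,"tz":0,"wx":0,"wy":0,"wz":0,"gripper":-1},{"tx":0,"ty":0,"tz":0,"wx":0,"wy":0,"wz":0,"gripper":-1},{"tx":0,"ty":0,"tz":0,"wx":0,"wy":0,"wz":0,"gripper":-1}]' 50 | grep tool
python3 - <<'E'
from h import *
p,d=shot('wrist','t3w.png');s,d=shot('top','t3t.png'); a,d=shot('side','t3s.png'); print(get_obs()['qpos'].round(1))
for q in ['nut0_center','scoop_spout','dish']:
  for c in ['wrist','top','side']: print(q,c,[(np.round(r['point'],3).tolist(),round(r['confidence'],2)) for r in nets.place_of(q,c)][:5])
f=lambda i:cv2.resize(i,(390,292))
cv2.imwrite('pics/c5.png',np.vstack([np.hstack([f(p),f(s[120:300,40:280])]),np.hstack([f(a[80:260,140:380]),f(p)])])[:,:,::-1])
E
```

```text
tool_pos: [0.5316, -0.0858, 0.094]
tool_rot: [-180.0, 30.0, 79.9]
tool_pos: [0.5338, -0.0749, 0.1152]
tool_rot: [180.0, 40.2, 80.0]
time_s: 14.7
tool_pos: [0.5361, -0.062, 0.1356]
tool_rot: [180.0, 50.2, 80.0]
force: [-0.3, 0.4, -1.9]
grip_width: 0.0138
grasp_force: 49.8
tool_pos: [0.5359, -0.0631, 0.1355]
tool_rot: [180.0, 50.0, 79.9]
[-52.8  29.8  36.4  98.3  26.5  83.2 -35.8]
nut0_center wrist [([0.606, -0.448, 0.044], 0.63)]
nut0_center top []
nut0_center side [([0.589, 0.044, 0.024], 0.42)]
scoop_spout wrist []
scoop_spout top [([0.555, 0.044, 0.05], 0.58), ([0.782, 0.097, 0.049], 0.42)]
scoop_spout side [([0.554, 0.045, 0.05], 0.81)]
dish wrist []
dish top []
dish side [([0.555, 0.07, 0.004], 0.69)]
```

View pics/c5.png

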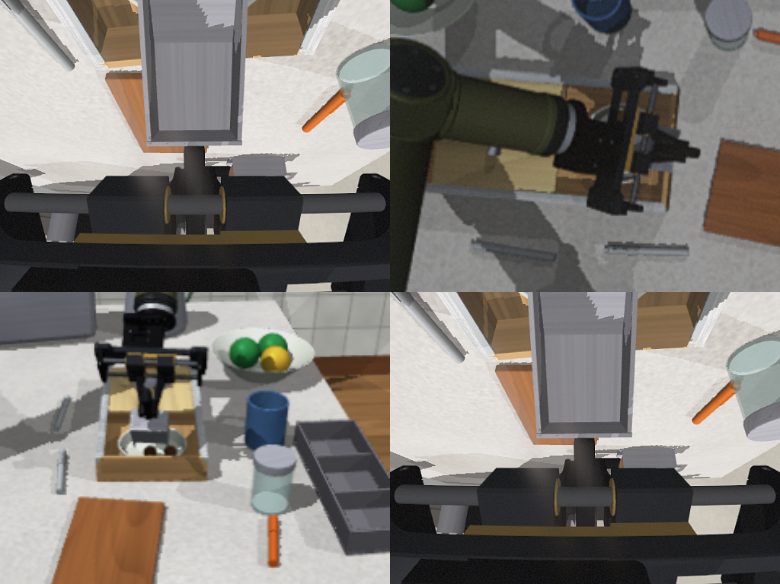

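The trough is empty in the wrist view, and nuts show in the dish at about (150-170,450) in the side crop. I'll lift clear, level the scoop and check the dish.

```bash

python3 -m creep '[{"tx":-8,"ty":0,"tz":-6,"wx":0,"wy":0,"wz":0,"gripper":-1},{"tx":-18,"ty":0,"tz":-15,"wx":0,"wy":0,"wz":0,"gripper":-1},{"tx":-30,"ty":0,"tz":-25,"wx":0,"wy":0,"wz":0,"gripper":-1},{"tx":-40,"ty":0,"tz":-34,"wx":0,"wy":0,"wz":0,"gripper":-1},{"tx":-46,"ty":0,"tz":-39,"wx":0,"wy":0,"wz":0,"gripper":-1}]' 50 | grep tool
python3 -m creep '[{"tx":0,"ty":0,"tz":0,"wx":0,"wy":5,"wz":0,"gripper":-1},{"tx":0,"ty":0,"tz":0,"wx":0,"wy":12,"wz":0,"gripper":-1},{"tx":0,"ty":0,"tz":0,"wx":0,"wy":18,"wz":0,"gripper":-1},{"tx":0,"ty":0,"tz":0,"wx":0,"wy":24,"wz":0,"gripper":-1},{"tx":0,"ty":0,"tz":0,"wx":0,"wy":30,"wz":0,"gripper":-1}]' 50 | grep tool
python3 -m creep '[{"tx":0,"ty":0,"tz":0,"wx":0,"wy":6,"wz":0,"gripper":-1},{"tx":0,"ty":0,"tz":0,"wx":0,"wy":12,"wz":0,"gripper":-1},{"tx":0,"ty":0,"tz":0,"wx":0,"wy":17,"wz":0,"gripper":-1},{"tx":0,"ty":0,"tz":0,"wx":0,"wy":20,"wz":0,"gripper":-1},{"tx":0,"ty":0,"tz":0,"wx":0,"wy":20,"wz":0,"gripper":-1}]' 50 | grep tool
python3 - <<'E'
from h import *
rel((.4585,-.251,.10),[180,0,80])
E
```

```text
tool_pos: [0.5371, -0.062, 0.1984]
tool_rot: [179.7, 49.9, 79.8]
tool_pos: [0.5366, -0.0619, 0.1973]
tool_rot: [179.8, 19.6, 80.0]
tool_pos: [0.5352, -0.0674, 0.1971]
tool_rot: [179.9, -0.1, 79.5]
t [-194.5  -42.3   96.8] w [ 0.1 -0.1 -0.5]
```

```bash

python3 -m creep '[{"tx":-20,"ty":-5,"tz":0,"wx":0,"wy":0,"wz":0,"gripper":-1},{"tx":-50,"ty":-11,"tz":10,"wx":0,"wy":0,"wz":0,"gripper":-1},{"tx":-82,"ty":-18,"tz":25,"wx":0,"wy":0,"wz":0,"gripper":-1},{"tx":-115,"ty":-25,"tz":45,"wx":0,"wy":0,"wz":0,"gripper":-1},{"tx":-145,"ty":-32,"tz":60,"wx":0,"wy":0,"wz":0,"gripper":-1}]' 50 | grep tool
python3 -m creep '[{"tx":-25,"ty":-5,"tz":15,"wx":0,"wy":0,"wz":0,"gripper":-1},{"tx":-42,"ty":-9,"tz":27,"wx":0,"wy":0,"wz":0,"gripper":-1},{"tx":-51,"ty":-11,"tz":36,"wx":0,"wy":0,"wz":0,"gripper":-1},{"tx":-51,"ty":-11,"tz":37,"wx":0,"wy":0,"wz":0,"gripper":-1},{"tx":-51,"ty":-11,"tz":37,"wx":0,"wy":0,"wz":0,"gripper":-1}]' 50 | grep tool
python3 - <<'E'
from h import *
s,d=shot('top','u_t.png'); a,d=shot('side','u_s.png'); p,d=shot('wrist','u_w.png')
for q in ['nut0_center','dish','scoop_mid','scoop_grip','board']:
  for c in ['top','side','wrist']: print(q,c,[(np.round(r['point'],3).tolist(),round(r['confidence'],2)) for r in nets.place_of(q,c)][:5])
rel((.4585,-.251,-.001),[180,0,80])
f=lambda i:cv2.resize(i,(390,292),interpolation=0)
cv2.imwrite('pics/c6.png',np.hstack([f(s[170:250,130:237]),f(a[140:210,190:283])])[:,:,::-1])
E
```

```text
tool_pos: [0.4783, -0.1999, 0.1347]
tool_rot: [-179.9, 0.1, 80.2]
tool_pos: [0.4595, -0.2467, 0.0982]
tool_rot: [-179.9, 0.0, 80.0]
nut0_center top [([0.385, 0.03, 0.004], 0.53), ([0.586, 0.039, 0.02], 0.45), ([0.752, -0.105, 0.052], 0.37), ([0.608, -0.452, 0.041], 0.19)]
nut0_center side []
nut0_center wrist [([0.469, -0.2, 0.127], 0.67)]
dish top [([0.556, 0.07, 0.007], 0.76), ([0.483, -0.11, 0.127], 0.43), ([0.729, -0.205, 0.009], 0.4)]
dish side [([0.458, -0.256, 0.139], 0.74), ([0.554, 0.069, 0.003], 0.58)]
dish wrist []
scoop_mid top [([0.467, -0.202, 0.13], 0.96)]
scoop_mid side [([0.462, -0.205, 0.133], 0.87)]
scoop_mid wrist []
scoop_grip top [([0.549, 0.113, 0.021], 0.3)]
scoop_grip side [([0.464, -0.256, 0.14], 0.72)]
scoop_grip wrist [([0.461, -0.26, 0.146], 0.86)]
board top [([0.483, -0.113, 0.128], 0.57), ([0.465, -0.204, 0.003], 0.55)]
board side [([0.464, -0.208, 0.001], 0.91), ([0.385, 0.023, 0.005], 0.55), ([0.565, 0.174, 0.002], 0.22)]
board wrist []
t [-3.6 -0.5 99.5] w [-0. -0. -0.]
```

View pics/c6.png

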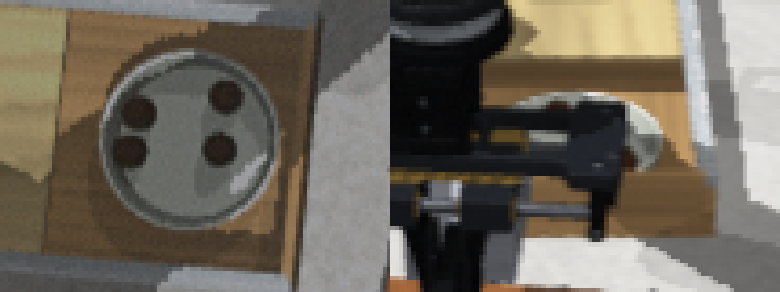

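All four nuts lie in the dish, at (135,112), (128,150), (225,97) and (218,148) in the left crop. The scoop is over the middle of the board, so I'll lower it.

```bash

python3 -m creep '[{"tx":-1,"ty":0,"tz":10,"wx":0,"wy":0,"wz":0,"gripper":-1},{"tx":-2,"ty":0,"tz":28,"wx":0,"wy":0,"wz":0,"gripper":-1},{"tx":-3,"ty":0,"tz":48,"wx":0,"wy":0,"wz":0,"gripper":-1},{"tx":-3,"ty":0,"tz":66,"wx":0,"wy":0,"wz":0,"gripper":-1},{"tx":-3,"ty":0,"tz":80,"wx":0,"wy":0,"wz":0,"gripper":-1}]' 50 | grep -E 'tool|force'
python3 -m creep '[{"tx":0,"ty":0,"tz":8,"wx":0,"wy":0,"wz":0,"gripper":-1},{"tx":0,"ty":0,"tz":13,"wx":0,"wy":0,"wz":0,"gripper":-1},{"tx":0,"ty":0,"tz":17,"wx":0,"wy":0,"wz":0,"gripper":-1},{"tx":0,"ty":0,"tz":19,"wx":0,"wy":0,"wz":0,"gripper":-1},{"tx":0,"ty":0,"tz":19,"wx":0,"wy":0,"wz":0,"gripper":-1}]' 50 | grep -E 'tool|force'
```

```text
tool_pos: [0.4581, -0.2502, 0.0163]
tool_rot: [-179.9, 0.0, 80.0]
force: [0.3, 0.2, -1.8]
grasp_force: 49.8
tool_pos: [0.4594, -0.2506, -0.0004]
tool_rot: [180.0, 0.0, 80.0]
force: [0.2, -0.4, -1.7]
grasp_force: 49.8
```

```bash

python3 -m creep '[{"tx":0,"ty":0,"tz":1,"wx":0,"wy":0,"wz":0,"gripper":-1},{"tx":0,"ty":0,"tz":1.5,"wx":0,"wy":0,"wz":0,"gripper":-1}]' 50 | grep -E 'tool|force'
python3 -m creep '[{"tx":0,"ty":0,"tz":0,"wx":0,"wy":0,"wz":0,"gripper":-0.3},{"tx":0,"ty":0,"tz":0,"wx":0,"wy":0,"wz":0,"gripper":0},{"tx":0,"ty":0,"tz":0,"wx":0,"wy":0,"wz":0,"gripper":0.2},{"tx":0,"ty":0,"tz":0,"wx":0,"wy":0,"wz":0,"gripper":0.2},{"tx":0,"ty":0,"tz":0,"wx":0,"wy":0,"wz":0,"gripper":0.2}]' 10 | grep -E 'tool|force|width'
python3 -m creep '[{"tx":0,"ty":0,"tz":0,"wx":0,"wy":0,"wz":0,"gripper":0.2},{"tx":0,"ty":0,"tz":0,"wx":0,"wy":0,"wz":0,"gripper":0.2},{"tx":0,"ty":0,"tz":-10,"wx":0,"wy":0,"wz":0,"gripper":0.2},{"tx":0,"ty":0,"tz":-30,"wx":0,"wy":0,"wz":0,"gripper":0.2},{"tx":0,"ty":0,"tz":-60,"wx":0,"wy":0,"wz":0,"gripper":0.2}]' | grep -E 'tool|force|width'
python3 -m creep '[{"tx":0,"ty":0,"tz":-30,"wx":0,"wy":0,"wz":0,"gripper":-1},{"tx":0,"ty":0,"tz":-70,"wx":0,"wy":0,"wz":0,"gripper":-1},{"tx":0,"ty":0,"tz":-110,"wx":0,"wy":0,"wz":0,"gripper":-1},{"tx":0,"ty":0,"tz":-120,"wx":0,"wy":0,"wz":0,"gripper":-1},{"tx":0,"ty":0,"tz":-120,"wx":0,"wy":0,"wz":0,"gripper":-1}]' | grep -E 'time|tool|width'
python3 - <<'E'
from h import *
o=get_obs(); vs,us=np.mgrid[0:384,0:512]
for c in ['side','top','wrist']:
    p,d=shot(c,f'v_{c}.png'); np.savez(f'm_{c}.npz',p=p,d=d)
    for q in ['scoop_mid','scoop_spout','scoop_grip','board','door_ridge','case']: print(c,q,[(np.round(r['point'],3).tolist(),round(r['confidence'],2)) for r in nets.place_of(q,c)][:2])
# case rail & ridge from top/side depth
for c in ['top','side']:
    z=np.load(f'm_{c}.npz'); p,d=z['p'],z['d']; X=world(c,d,us,vs)
    m=(X[...,2]>.066)&(X[...,2]<.080)&(abs(X[...,0]-.572)<.05)&(abs(X[...,1]-.253)<.03)&(d>0)
    Q=X[m]; k=Q[:,:2].mean(0); e=np.linalg.svd(Q[:,:2]-k,full_matrices=False)[2][0]; e*=np.sign(e[0])
    s=(Q[:,:2]-k)@e; l=(Q[:,:2]-k)@[-e[1],e[0]]
    print('ridge',c,len(Q),k,np.degrees(np.arctan2(e[1],e[0])),np.ptp(s),np.ptp(l),Q[:,2].mean(), k+e*(s.min()+s.max())/2)
E
```

```text
tool_pos: [0.4597, -0.2506, -0.0015]
tool_rot: [179.9, -0.0, 80.0]
force: [0.6, 0.2, -1.2]
grasp_force: 49.8
tool_pos: [0.4594, -0.2505, -0.0018]
tool_rot: [180.0, -0.0, 80.0]
force: [0.4, 0.7, -0.0]
grip_width: 0.0393
grasp_force: 0.0
tool_pos: [0.4571, -0.2499, 0.0573]
tool_rot: [-179.7, 0.0, 80.0]
force: [0.7, 0.5, 1.0]
grip_width: 0.052
grasp_force: 0.0
time_s: 20.95
tool_pos: [0.4615, -0.2519, 0.1823]
tool_rot: [179.5, -0.0, 80.0]
grip_width: 0.0269
side scoop_mid [([0.464, -0.211, 0.034], 0.59), ([0.732, -0.207, 0.008], 0.27)]
side scoop_spout [([0.482, -0.118, 0.027], 0.61)]
side scoop_grip [([0.748, -0.105, 0.05], 0.65), ([0.457, -0.261, 0.04], 0.56)]
side board [([0.465, -0.209, 0.001], 0.59)]
side door_ridge [([0.573, 0.255, 0.058], 0.68)]
side case [([0.566, 0.17, 0.004], 0.62), ([0.747, -0.105, 0.051], 0.6)]
top scoop_mid [([0.465, -0.208, 0.03], 0.62)]
top scoop_spout [([0.484, -0.116, 0.026], 0.75)]
top scoop_grip [([0.457, -0.259, 0.042], 0.78), ([0.483, -0.118, 0.027], 0.15)]
top board [([0.466, -0.206, -0.003], 0.85), ([0.556, 0.071, 0.008], 0.74)]
top door_ridge [([0.569, 0.257, 0.066], 0.85)]
top case [([0.564, 0.174, -0.002], 0.78)]
wrist scoop_mid [([0.466, -0.206, 0.029], 0.64)]
wrist scoop_spout [([0.481, -0.118, 0.031], 0.64)]
wrist scoop_grip [([0.455, -0.259, 0.046], 0.93)]
wrist board [([0.466, -0.208, -0.002], 0.86)]
wrist door_ridge []
wrist case [([0.456, -0.261, 0.042], 0.44)]
ridge top 152 [0.56986472 0.25217865] -4.326903610796347 0.0681204922576095 0.01295484090064792 0.07256964143545822 [0.570704   0.25211515]
ridge side 15 [0.5632148  0.25135041] -8.800073700393789 0.03722027069030663 0.011764780349338023 0.07436998918827319 [0.56160106 0.25160023]
```

The scoop is released level on the board's middle: scoop_mid (0.465,-0.208) against board (0.466,-0.207). Next is the hatch: ridge at (0.5705,0.252), case yaw about -4.3°. I'll travel there with the fingers shut.

```bash
python3 - <<'E'
from h import *
W=[((.4595,-.2505,.1785),80),((.52,-.08,.18),82),((.56,.11,.18),84),((.5735,.295,.15),85.7)]
for (a,ya),(b,yb) in zip(W,W[1:]): rel(b,[180,0,yb],a,[180,0,ya])
E
```

```text
t [178.4  30.   -1.5] w [-0.  0. -2.]
t [193.7  13.2   0. ] w [ 0.  0. -2.]
t [185.4  -5.9  30. ] w [ 0.   0.  -1.7]
```

```bash

python3 -m creep '[{"tx":178,"ty":30,"tz":0,"wx":0,"wy":0,"wz":-2,"gripper":-1},{"tx":178,"ty":30,"tz":0,"wx":0,"wy":0,"wz":-2,"gripper":-1},{"tx":178,"ty":30,"tz":0,"wx":0,"wy":0,"wz":-2,"gripper":-1},{"tx":178,"ty":30,"tz":0,"wx":0,"wy":0,"wz":-2,"gripper":-1},{"tx":178,"ty":30,"tz":0,"wx":0,"wy":0,"wz":-2,"gripper":-1}]' 10 | grep tool
python3 -m creep '[{"tx":194,"ty":13,"tz":0,"wx":0,"wy":0,"wz":-2,"gripper":-1},{"tx":194,"ty":13,"tz":0,"wx":0,"wy":0,"wz":-2,"gripper":-1},{"tx":194,"ty":13,"tz":0,"wx":0,"wy":0,"wz":-2,"gripper":-1},{"tx":194,"ty":13,"tz":0,"wx":0,"wy":0,"wz":-2,"gripper":-1},{"tx":194,"ty":13,"tz":0,"wx":0,"wy":0,"wz":-2,"gripper":-1}]' | grep tool
python3 -m creep '[{"tx":185,"ty":-6,"tz":0,"wx":0,"wy":0,"wz":-2,"gripper":-1},{"tx":185,"ty":-6,"tz":0,"wx":0,"wy":0,"wz":-2,"gripper":-1},{"tx":185,"ty":-6,"tz":0,"wx":0,"wy":0,"wz":-2,"gripper":-1},{"tx":185,"ty":-6,"tz":20,"wx":0,"wy":0,"wz":-2,"gripper":-1},{"tx":185,"ty":-6,"tz":30,"wx":0,"wy":0,"wz":-2,"gripper":-1}]' | grep -E 'tool|width'
python3 - <<'E'
from h import *
o=get_obs(); rel((.5735,.293,.026),[180,0,85.7])
p,d=optics.read_camera('wrist'); print([(np.round(r['point'],3).tolist(),round(r['confidence'],2)) for r in nets.place_of('door_ridge','wrist')][:2])
E
```

```text
tool_pos: [0.5214, -0.0725, 0.1778]
tool_rot: [180.0, -0.2, 82.5]
tool_pos: [0.5595, 0.1152, 0.1778]
tool_rot: [-180.0, -0.1, 84.3]
tool_pos: [0.5725, 0.3021, 0.1486]
tool_rot: [179.9, -0.3, 86.4]
grip_width: 0.0003
t [ -9.6   1.3 122.6] w [ 0.1 -0.3  0.7]
[([0.573, 0.253, 0.062], 0.56)]
```

```bash

python3 -m creep '[{"tx":-6,"ty":1,"tz":30,"wx":0,"wy":0,"wz":0,"gripper":-1},{"tx":-6,"ty":1,"tz":65,"wx":0,"wy":0,"wz":0,"gripper":-1},{"tx":-6,"ty":1,"tz":95,"wx":0,"wy":0,"wz":0,"gripper":-1},{"tx":-6,"ty":1,"tz":114,"wx":0,"wy":0,"wz":0,"gripper":-1},{"tx":-6,"ty":1,"tz":121,"wx":0,"wy":0,"wz":0,"gripper":-1}]' | grep -E 'tool|force'
python3 -m creep '[{"tx":-6,"ty":0,"tz":1,"wx":0,"wy":0,"wz":0,"gripper":-1},{"tx":-14,"ty":0,"tz":1,"wx":0,"wy":0,"wz":0,"gripper":-1},{"tx":-22,"ty":0,"tz":1,"wx":0,"wy":0,"wz":0,"gripper":-1},{"tx":-29,"ty":0,"tz":1,"wx":0,"wy":0,"wz":0,"gripper":-1},{"tx":-36,"ty":0,"tz":1,"wx":0,"wy":0,"wz":0,"gripper":-1}]' | grep -E 'tool|force'
python3 - <<'E'
from h import *
for c in ['side','top']:
    p,d=shot(c,f'x_{c}.png'); print(c,[(np.round(r['point'],3).tolist(),round(r['confidence'],2)) for r in nets.place_of('door_ridge',c)][:2])
rel((.5595,.085,.026),[180,0,85.7])
E
```

```text
tool_pos: [0.5714, 0.2858, 0.0235]
tool_rot: [-179.7, 0.2, 85.9]
force: [-1.0, -0.7, 0.4]
grasp_force: 0.0
tool_pos: [0.572, 0.2528, 0.0278]
tool_rot: [179.9, -0.2, 86.0]
force: [0.5, 2.4, 1.6]
grasp_force: 1.4
side [([0.57, 0.234, 0.058], 0.8)]
top [([0.567, 0.239, 0.065], 0.75), ([0.725, -0.204, 0.006], 0.37)]
t [-1.671e+02 -1.000e-01  7.000e-01] w [0.  0.  0.3]
```

The ridge is moving with the fingers at about 2.4 N. About 150 mm remain.

```bash

python3 -m creep '[{"tx":-10,"ty":0,"tz":0,"wx":0,"wy":0,"wz":0,"gripper":-1},{"tx":-22,"ty":0,"tz":0,"wx":0,"wy":0,"wz":0,"gripper":-1},{"tx":-34,"ty":0,"tz":0,"wx":0,"wy":0,"wz":0,"gripper":-1},{"tx":-46,"ty":0,"tz":0,"wx":0,"wy":0,"wz":0,"gripper":-1},{"tx":-58,"ty":0,"tz":0,"wx":0,"wy":0,"wz":0,"gripper":-1}]' | grep -E 'tool|force'
python3 -m creep '[{"tx":-12,"ty":0,"tz":0,"wx":0,"wy":0,"wz":0,"gripper":-1},{"tx":-24,"ty":0,"tz":0,"wx":0,"wy":0,"wz":0,"gripper":-1},{"tx":-36,"ty":0,"tz":0,"wx":0,"wy":0,"wz":0,"gripper":-1},{"tx":-48,"ty":0,"tz":0,"wx":0,"wy":0,"wz":0,"gripper":-1},{"tx":-58,"ty":0,"tz":0,"wx":0,"wy":0,"wz":0,"gripper":-1}]' | grep -E 'tool|force'
python3 -m creep '[{"tx":-7,"ty":0,"tz":0,"wx":0,"wy":0,"wz":0,"gripper":-1},{"tx":-12,"ty":0,"tz":0,"wx":0,"wy":0,"wz":0,"gripper":-1},{"tx":-16,"ty":0,"tz":0,"wx":0,"wy":0,"wz":0,"gripper":-1},{"tx":-20,"ty":0,"tz":0,"wx":0,"wy":0,"wz":0,"gripper":-1},{"tx":-24,"ty":0,"tz":0,"wx":0,"wy":0,"wz":0,"gripper":-1}]' | grep -E 'tool|force'
python3 -m creep '[{"tx":-2,"ty":0,"tz":0,"wx":0,"wy":0,"wz":0,"gripper":-1},{"tx":-4,"ty":0,"tz":0,"wx":0,"wy":0,"wz":0,"gripper":-1},{"tx":-4,"ty":0,"tz":0,"wx":0,"wy":0,"wz":0,"gripper":-1}]' | grep -E 'tool|force'
```

```text
tool_pos: [0.5664, 0.1932, 0.0261]
tool_rot: [-180.0, -0.0, 86.0]
force: [-1.5, 3.0, 1.1]
grasp_force: 1.5
tool_pos: [0.5622, 0.135, 0.0257]
tool_rot: [-179.9, 0.0, 86.0]
force: [-2.3, 3.2, 0.5]
grasp_force: 1.5
tool_pos: [0.5608, 0.113, 0.0257]
tool_rot: [-180.0, -0.0, 86.0]
force: [-1.7, 2.4, -0.6]
grasp_force: 1.4
tool_pos: [0.5611, 0.1083, 0.026]
tool_rot: [180.0, 0.0, 86.0]
force: [-0.4, 0.4, -1.6]
grasp_force: 0.5
```

Now small steps until the force rises at the stop.

```bash

python3 -m creep '[{"tx":-2,"ty":0,"tz":0,"wx":0,"wy":0,"wz":0,"gripper":-1},{"tx":-4,"ty":0,"tz":0,"wx":0,"wy":0,"wz":0,"gripper":-1},{"tx":-4,"ty":0,"tz":0,"wx":0,"wy":0,"wz":0,"gripper":-1}]' | grep -E 'pos|force'
python3 -m creep '[{"tx":-1,"ty":0,"tz":0,"wx":0,"wy":0,"wz":0,"gripper":-1},{"tx":-2,"ty":0,"tz":0,"wx":0,"wy":0,"wz":0,"gripper":-1}]' | grep -E 'pos|force'
python3 -m creep '[{"tx":-1,"ty":0,"tz":0,"wx":0,"wy":0,"wz":0,"gripper":-1},{"tx":-2,"ty":0,"tz":0,"wx":0,"wy":0,"wz":0,"gripper":-1}]' | grep -E 'pos|force'
python3 - <<'E'
from h import *
for c in ['side','top']:
    p,d=shot(c,f'y_{c}.png'); print(c,[(np.round(r['point'],3).tolist(),round(r['confidence'],2)) for r in nets.place_of('door_ridge',c)][:2])
E
```

```text
tool_pos: [0.5608, 0.1044, 0.026]
force: [-0.6, 1.5, -0.8]
grasp_force: 0.8
tool_pos: [0.5607, 0.1034, 0.0261]
force: [0.5, 5.1, -2.8]
grasp_force: 2.4
tool_pos: [0.5608, 0.1034, 0.0262]
force: [0.9, 9.1, -3.0]
grasp_force: 4.2
side [([0.555, 0.085, 0.055], 0.68)]
top [([0.553, 0.088, 0.062], 0.64)]
```

The motion has stopped at y=0.1034 with the force climbing to 9 N and the ridge where the shut position was predicted. I'll back off, lift away and look.

```bash

python3 -m creep '[{"tx":5,"ty":0,"tz":0,"wx":0,"wy":0,"wz":0,"gripper":-1},{"tx":15,"ty":0,"tz":0,"wx":0,"wy":0,"wz":0,"gripper":-1},{"tx":25,"ty":0,"tz":-15,"wx":0,"wy":0,"wz":0,"gripper":-1},{"tx":35,"ty":0,"tz":-50,"wx":0,"wy":0,"wz":0,"gripper":-1},{"tx":45,"ty":0,"tz":-90,"wx":0,"wy":0,"wz":0,"gripper":-1}]' | grep -E 'pos|force'
python3 -m creep '[{"tx":40,"ty":0,"tz":-40,"wx":0,"wy":0,"wz":0,"gripper":-1},{"tx":80,"ty":0,"tz":-60,"wx":0,"wy":0,"wz":0,"gripper":-1},{"tx":120,"ty":0,"tz":-60,"wx":0,"wy":0,"wz":0,"gripper":-1},{"tx":150,"ty":0,"tz":-60,"wx":0,"wy":0,"wz":0,"gripper":-1},{"tx":150,"ty":0,"tz":-60,"wx":0,"wy":0,"wz":0,"gripper":-1}]' | grep -E 'time|pos|force'
python3 - <<'E'
from h import *
vs,us=np.mgrid[0:384,0:512]
s,d=shot('top','z_t.png'); X=world('top',d,us,vs)
m=(X[...,2]>.066)&(X[...,2]<.080)&(abs(X[...,0]-.56)<.05)&(abs(X[...,1]-.086)<.03)&(d>0); Q=X[m]; print('ridge',len(Q),Q.mean(0))
print([(q,[(np.round(r['point'],3).tolist(),round(r['confidence'],2)) for r in nets.place_of(q,'top')][:1]) for q in ['door_ridge','scoop_mid','board','case']])
a,d=shot('side','z_s.png')
f=lambda i:cv2.resize(i,(390,292),interpolation=0)
cv2.imwrite('pics/c7.png',np.hstack([f(s[130:310,50:350]),f(a[100:290,140:340])])[:,:,::-1])
E
```

```text
tool_pos: [0.5618, 0.1449, 0.115]
force: [0.7, 0.7, -0.0]
grasp_force: 0.0
time_s: 27.5
tool_pos: [0.5723, 0.3072, 0.1766]
force: [-1.9, 1.0, -0.8]
grasp_force: 0.0
ridge 140 [0.55617992 0.08464268 0.07302586]
[('door_ridge', [([0.555, 0.09, 0.063], 0.72)]), ('scoop_mid', [([0.463, -0.208, 0.03], 0.7)]), ('board', [([0.467, -0.202, 0.003], 0.96)]), ('case', [([0.564, 0.174, 0.001], 0.59)])]
```

View pics/c7.png

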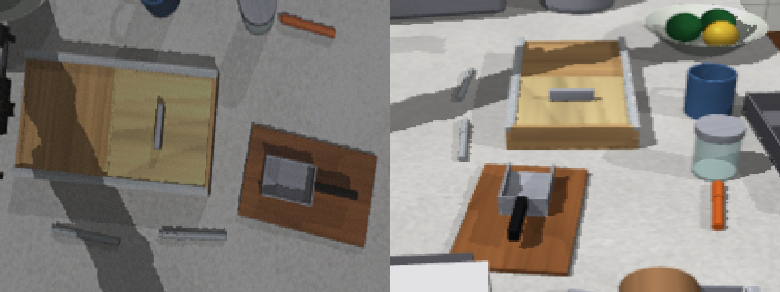

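The hatch is home against the end frame, with its ridge at (158,123) in the left crop, 168 mm from where it started. The empty scoop stands level on its board at (310,180), and the bystanders are in place. I'll hand it in.

```bash
python3 -c "
from cell import env
print(env.sign_off())"
```

```text
the job is handed in; nothing more can be done
None
```

I handed the job in at about 28 s: all four nuts are in the dish, the scoop is level on the middle of its board, and the hatch is fully shut with the other things left where they were; the sign-off gave no verdict.

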